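Snap the right lid onto the walnut tub

TASK

The open round tub of walnuts on the pantry counter needs closing. Of the two loose white lids, take the one that fits its rim (the large one), lower it onto the tub (do not drop it) and press it fully home so that the tub's three spring catches snap over its edge, then let go. Leave the small lid where it is, and keep the tub standing upright about where it stands.

Things in the scene. Friction and masses are not known exactly. Their poses are not given: they have to be found in the camera images.
- lid_knob (a point): Large lid, fits the tub, about 0.11 kg. White plastic disc 144 mm across, 6 mm thick; on top a round upright knob 36 mm across, 28 mm tall; below, a plug 14 mm deep, 128 mm across tapering to 112 at its foot. Lies on its plug, knob up; yaw does not matter. Point: centre of the knob, 14 mm below its top, 14 mm above the disc's top face, 34 mm above the plug's foot. z up.
- small_lid_knob (a point): Small lid, too small for the tub, to be left alone: made like the large one with the same knob, but its disc is 100 mm across (plug 84 tapering to 68 mm). Point: centre of the knob, 34 mm above the plug's foot. z up.
- tub_mouth (a point): Loose round white tub with walnuts, 0.6 kg, 75 mm tall, rim 140 mm outer, 132 mm inner diameter. Point: centre of its mouth, in the rim's plane, z up. The lid goes in plug down; the taper centres it if up to some 6 mm off. Laid on, it rests on the catches' ramps, its disc about 13 mm above the rim; fully home, the disc lies on the rim and the knob's centre is 20 mm above this point.
- catch0 (a joint): One of the tub's three spring catches: upright white strips 24 mm wide, 120 degrees apart round the rim, reaching 30 mm above it, with ramps that narrow downwards to noses 69 mm from the axis, undersides 9 mm above the rim. Pressing the lid down with 8 to 20 N pushes them outward till they spring back over its disc. Value: outward travel in m, 0 at rest, 0.012 at most.

How it is judged:
By the outcome, as a careful person would: the job done as asked, in the order asked, and still so for the second after the job is handed in, with the robot touching nothing.
It also fails if it takes over 40 s, if anything falls off the work surface, if the arm or the gripper's body presses on something with over 40 N, if the wrist force passes 120 N, or if a joint passes its speed limit or range.

ROBOT

A 7-joint arm with a two-finger parallel gripper is mounted at the origin on the work surface. World frame = base frame: x ahead of the robot, y to its left, z up, the work surface at z = 0. Lengths are in m, angles in rad, forces in N, time in s.
With the tool pointing down it reaches from about 0.4 to 0.875 m from the base axis. Payload 4.4 kg.
Tool frame: the origin (TCP) lies at the very end of the fingers, on their centre line; the grasp point (between the pads) lies arm.pinch_z behind it (arm.pinch_z is the distance from the TCP to the grasp point, in m); z points along the fingers, y is the direction in which the jaws open and shut (so a half turn about z gives the same grasp; the last joint's range is limited). The gripper opens to 85 mm and grips with 20 to 120 N. Pads are 22 mm wide; open, the fingers measure 114 mm over their backs; the gripper's body (76 mm by 85 mm) begins 54 mm behind the grasp point. The pads swing forward as they close: fully open they stand 13 mm farther back than shut.
Start: joints at [1.194, 0.628, 0.038, 1.517, -0.027, 0.996, -0.02], TCP at [0.199, -0.619, 0.231] pointing down, gripper open.
Joint ranges: [-3.06, 3.06], [-0.37, 2.12], [-1.25, 1.32], [0.18, 2.47], [-1.1, 4.24], [0.23, 1.98], [-2.94, 2.94]. Speed limits (rad/s): [2.57, 2.57, 3.14, 3.14, 3.14, 3.14, 3.14].

INTERFACE

Orientations are given as a unit quaternion [w, x, y, z].
In Python, from cell import monitor, capture, get_calibration, ticket, spotter, arm gives the robot as it stands.
- The arm moves only by the tool arm_command, never from a script. Its argument "motion" is one flat list of numbers, 7 for each row, row after row: the turn, a rotation vector about the tool's x, y, z in degrees, then the shift along the tool's x, y, z in m, then the closure in counts, from 0 (fully open) to 255 (shut). A call has 1 to 10 rows; each row is the pose to reach, as a shift and turn from the pose commanded when the call began, along the tool's axes at that moment; what a row does not reach only later rows make up. A row lasts 1/8 s, in which the tool goes at most 62.5 mm and 10.7 degrees, less where a joint would pass 70% of its speed; a pose out of reach is approached as far as the arm can. A call with a gripper value outside its range is refused whole. The fingers move at their own pace and stop on an object; "grip_force" is the grip in N (left out, the last holds). Time passes only in rows, so rows that repeat a pose let the fingers close. It gives the time, the measured TCP pose, the force and the opening at its end, in the units of the state.
- monitor.observe(): the state, without advancing time (a new reading comes with each control period).
- capture(name): name is "side" or "top"; returns (picture, depth): 480x640x3 uint8, red, green, blue; 480x640 float32, m along the optical axis (not along the pixel's ray), 0 where there is no reading.
- get_calibration(name): a dict with "fx", "fy", "cx", "cy" (pixels), "dist" ([k1, k2, p1, p2, k3] as OpenCV has them; the pictures are not rectified), "extrinsics" (4x4, takes a point from camera to world coordinates). Camera axes: x right, y up, looking along -z (the intrinsics and any distortion apply to the point x, -y, -z); pixel columns grow to the right and rows downward; lengths in m; the calibration is good to about 2 mm. A picture is of the moment at which its call begins. get_calibration takes no time and is no camera call.
- ticket.sign_off(): hands the job in, once; it reports no verdict.
Trained networks look in the newest picture that a camera, given by its name, has taken for a name from the list of things; names that differ only in an ending like _2 or _b are one class to them, and where a whole thing is asked for, a point or a joint stands for the part that bears it (a point fixed in the world has none). Each returns a list of dicts, best first, with "score" (0 to 1); they miss things now and then, are a little off and sometimes report something else, mostly with a low value. They report only what shows in the picture. A call takes as long as a camera call.
- spotter.recognise(camera, thing): "bbox" ([left, top, width, height] in pixels, round what is visible of it).
- spotter.spot_point(camera, thing): "at" ([row, column] in pixels: a listed point, or the origin of a listed thing).
The state is a dict: "time_s": time; "q": joint angles; "joint_vel": joint speeds; "tau": joint torques, N m; "eef_pos": TCP position; "eef_rot": TCP orientation; "force": force on the tool from outside, world axes, zero at the start; "torque": the same for the moment, N m; "opening": opening from 0.0 (shut) to 1.0 (fully open).
Only numpy, scipy, OpenCV 4.12 (cv2) and the standard library are available. Lean on these libraries where they do the work, as an engineer would, in place of code of your own. Each camera call takes 0.05 s, during which the arm holds its last target. There are 200 camera calls.

## Working session

There is one attempt and no reset: what is moved stays moved. The work goes in short steps, Python scripts to look and compute and a tool call to move; the robot and the scene stay as the last step left them, time stands still between calls to the robot, and variables do not carry over. Pictures are saved under pics/ and viewed, about 8 in all and at most 12, crops included, and the job is handed in when it is done.

Besides the shell and the picture viewer there is one more tool, called after "Call:" by a JSON object that holds its "method" and its "body", one argument or row to a line. arm_command: Moves the arm, as the interface text tells. Its arguments: {"type":"object","properties":{"motion":{"type":"array"},"grip_force":{"type":"number"}},"required":["motion"]}

```bash
mkdir -p pics
cat > h.py <<'E'
import numpy as np, cv2
from cell import monitor, capture, get_calibration, ticket, spotter, arm
from scipy.spatial.transform import Rotation as R
def ray(cam,rc):
    c=get_calibration(cam);K=np.array([[c['fx'],0,c['cx']],[0,c['fy'],c['cy']],[0,0,1]])
    u=cv2.undistortPoints(np.array([[[rc[1],rc[0]]]],float),K,np.array(c['dist'])).ravel()
    return np.array([u[0],-u[1],-1.]),np.array(c['extrinsics'])
def world(cam,rc,d):
    r,E=ray(cam,rc);return (E@np.append(r*d,1))[:3]
def atz(cam,rc,z):
    r,E=ray(cam,rc);v=E[:3,:3]@r;o=E[:3,3];return o+v*(z-o[2])/v[2]
def med(D,rc,k=2):
    r,c=int(round(rc[0])),int(round(rc[1]));p=D[max(r-k,0):r+k+1,max(c-k,0):c+k+1];p=p[p>0];return float(np.median(p)) if p.size else 0.
def save(n,im): cv2.imwrite('pics/'+n,im[:,:,::-1])
E
python3 - <<'E'
from h import *
np.set_printoptions(precision=4,suppress=True)
print(arm.pinch_z); s=monitor.observe(); print(s)
for cam in ['top','side']:
    im,D=capture(cam); save(cam+'0.png',im); np.save(cam+'0.npy',D)
    print(cam,np.array(get_calibration(cam)['extrinsics']))
    for t in ['lid_knob','small_lid_knob','tub_mouth']:
        for r in spotter.spot_point(cam,t)[:3]:
            d=med(D,r['at']);print(t,r,world(cam,r['at'],d))
E
```

```text
0.0187
{'time_s': 0.0, 'q': array([ 1.1942,  0.6293,  0.0384,  1.5184, -0.027 ,  0.9963, -0.02  ]), 'joint_vel': array([ 0.0004, -0.0008, -0.0006, -0.0005,  0.0006, -0.0002,  0.0004]), 'tau': array([  0.0002, -56.3409,   1.2264, -19.345 ,   0.011 ,   0.0106,
         0.    ]), 'eef_pos': array([ 0.1986, -0.6182,  0.2304]), 'eef_rot': array([-0.0009,  0.9879,  0.1548, -0.0002]), 'force': array([ 0.3838, -0.7053,  0.3968]), 'torque': array([ 0.037 , -0.0054,  0.0052]), 'opening': 0.9999849118331992}
top [[ 0.0081  0.9913 -0.1313  0.4269]
 [-0.9999  0.0067 -0.0111 -0.001 ]
 [-0.0101  0.1313  0.9913  0.7618]
 [ 0.      0.      0.      1.    ]]
lid_knob {'at': [269.3, 146.2], 'score': 0.94} [0.4649 0.2944 0.0471]
small_lid_knob {'at': [237.3, 513.7], 'score': 0.91} [ 0.5229 -0.3189  0.0468]
tub_mouth {'at': [178.2, 306.3], 'score': 0.92} [0.6255 0.0298 0.032 ]
side [[-0.7613  0.4308 -0.4846  0.0976]
 [-0.6484 -0.5139  0.5616  0.5219]
 [-0.0071  0.7418  0.6706  0.7218]
 [ 0.      0.      0.      1.    ]]
lid_knob {'at': [378.5, 243.6], 'score': 0.96} [0.4591 0.3023 0.0475]
tub_mouth {'at': [249.6, 285.5], 'score': 0.78} [0.6366 0.0137 0.0362]
```

View pics/top0.png

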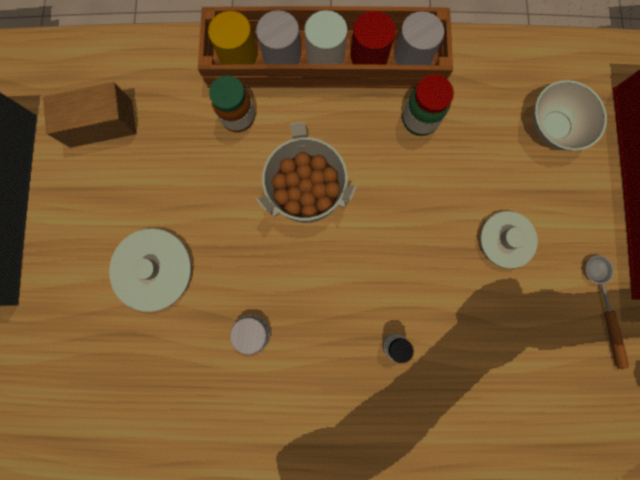

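View pics/side0.png

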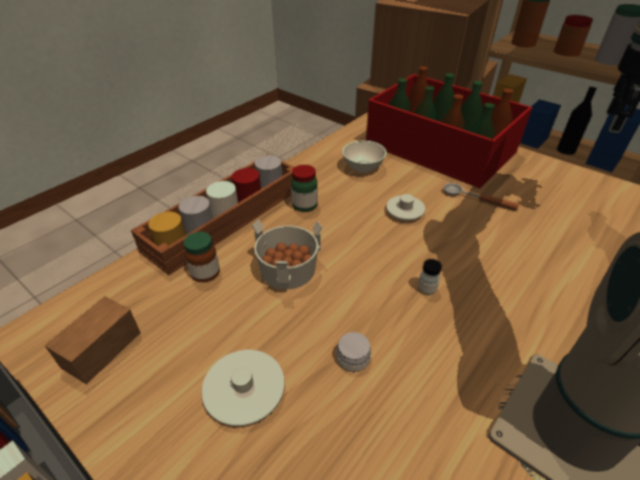

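Run:
```python
from h import *
np.set_printoptions(precision=4,suppress=True)
def cloud(cam):
    D=np.load(cam+'0.npy');c=get_calibration(cam);K=np.array([[c['fx'],0,c['cx']],[0,c['fy'],c['cy']],[0,0,1]])
    v,u=np.nonzero(D>0);p=cv2.undistortPoints(np.stack([u,v],1).astype(float)[:,None],K,np.array(c['dist']))[:,0]
    d=D[v,u];E=np.array(c['extrinsics']);return (np.stack([p[:,0]*d,-p[:,1]*d,-d],1))@E[:3,:3].T+E[:3,3]
for cam in ['top','side']:
    P=cloud(cam)
    def circ(c,r,z0,z1,rr=None):
        m=(np.hypot(P[:,0]-c[0],P[:,1]-c[1])<r)&(P[:,2]>z0)&(P[:,2]<z1);Q=P[m]
        if len(Q)<10: return len(Q)
        (cc,rad)=cv2.minEnclosingCircle(Q[:,:2].astype(np.float32))
        return len(Q),Q.mean(0),np.median(Q,0),cc,rad
    print(cam,'table',np.median(P[np.abs(P[:,2])<.01,2]))
    print('knob',circ((.463,.297),.03,.04,.06)); print('disc',circ((.463,.297),.09,.014,.026))
    print('small',circ((.523,-.319),.07,.014,.026))
    print('rim',circ((.628,.027),.085,.07,.08)); print('catch',circ((.628,.027),.095,.085,.115))
    Q=P[(np.hypot(P[:,0]-.628,P[:,1]-.027)<.095)&(P[:,2]>.1)]; print('high',np.histogram(np.degrees(np.arctan2(Q[:,1]-.027,Q[:,0]-.628)),bins=12,range=(-180,180))[0], Q[:,2].max() if len(Q) else 0)
```

```text
top table -0.0006921529026991946
knob (373, array([0.4666, 0.2992, 0.0468]), array([0.4669, 0.299 , 0.0469]), (0.46663573384284973, 0.300528347492218), 0.018164530396461487)
disc (4876, array([0.4663, 0.299 , 0.0192]), array([0.4657, 0.2966, 0.0192]), (0.46668028831481934, 0.3010313808917999), 0.07281907647848129)
small (2083, array([ 0.5219, -0.3198,  0.0194]), array([ 0.52  , -0.3165,  0.0194]), (0.5237482190132141, -0.322707861661911), 0.050876177847385406)
rim (693, array([0.6186, 0.0312, 0.0738]), array([0.6232, 0.031 , 0.074 ]), (0.6117412447929382, 0.02705620415508747), 0.07385895401239395)
catch (446, array([0.6233, 0.0305, 0.0968]), array([0.5909, 0.0402, 0.0972]), (0.6150297522544861, 0.0309975054115057), 0.08356906473636627)
high [ 0 37 21  0  0  0 63  0  0  0 46  0] 0.10779885859001104
side table -0.00010230672272015795
knob (340, array([0.464 , 0.3027, 0.0473]), array([0.4637, 0.3028, 0.0477]), (0.4654324948787689, 0.3012593984603882), 0.01813705451786518)
disc (4505, array([0.4617, 0.3066, 0.02  ]), array([0.4578, 0.3108, 0.02  ]), (0.4667583107948303, 0.30172985792160034), 0.07342224568128586)
small (579, array([ 0.5191, -0.312 ,  0.0204]), array([ 0.5131, -0.3081,  0.0205]), (0.5248675346374512, -0.32110655307769775), 0.051881734281778336)
rim (435, array([0.6209, 0.026 , 0.0741]), array([0.6263, 0.0277, 0.0742]), (0.6179597973823547, 0.027433916926383972), 0.07710342109203339)
catch (269, array([0.6203, 0.0283, 0.0958]), array([0.5894, 0.0409, 0.0953]), (0.6149433255195618, 0.03094855695962906), 0.08436933904886246)
high [ 0 18 13  0  0  0 36  0  0  0 17  0] 0.10914656727310756
```

The top view shows the large lid at about (col 150, row 268), the tub at (305, 180) and the small lid at (509, 240). The side view agrees, with the large lid at (243, 385) and the tub at (286, 257). The disc radii I measured (73 and 51 mm) match the two lids. Next I'll refine the tub centre and work out the approach.

```bash
cat >> h.py <<'E'
from scipy.optimize import least_squares
def cloud(cam,D):
    c=get_calibration(cam);K=np.array([[c['fx'],0,c['cx']],[0,c['fy'],c['cy']],[0,0,1]])
    v,u=np.nonzero(D>0);p=cv2.undistortPoints(np.stack([u,v],1).astype(float)[:,None],K,np.array(c['dist']))[:,0]
    d=D[v,u];E=np.array(c['extrinsics']);return (np.stack([p[:,0]*d,-p[:,1]*d,-d],1))@E[:3,:3].T+E[:3,3]
def rel(w):
    s=monitor.observe();q=s['eef_rot'];Rt=R.from_quat([q[1],q[2],q[3],q[0]])
    print('tilt z',Rt.apply([0,0,1]).round(4),'tcp',s['eef_pos'].round(4))
    for p in w: print(p,'->',Rt.inv().apply(np.array(p)-s['eef_pos']).round(4))
E
python3 - <<'E'
from h import *
for cam in ['top','side']:
    P=cloud(cam,np.load(cam+'0.npy'));c=np.array([.62,.028])
    for i in range(4):
        Q=P[(P[:,2]>.0715)&(P[:,2]<.077)];r=np.hypot(*(Q[:,:2]-c).T);Q=Q[(r>.06)&(r<.0725)]
        f=least_squares(lambda t:np.hypot(Q[:,0]-t[0],Q[:,1]-t[1])-t[2],[*c,.068],loss='soft_l1',f_scale=.001);c=f.x[:2]
    print(cam,len(Q),f.x,Q[:,2].mean())
    Q=P[(P[:,2]>.1)&(np.hypot(*(P[:,:2]-c).T)<.1)];a=np.degrees(np.arctan2(Q[:,1]-c[1],Q[:,0]-c[0]))
    for lo,hi in [(-170,-90),(-40,40),(80,170)]:
        m=(a>lo)&(a<hi);print(Q[m].mean(0).round(4),np.hypot(*(Q[m].mean(0)[:2]-c)).round(4),a[m].mean().round(1))
rel([(.38,-.52,.26),(.6,-.2,.26),(.6,.1,.26),(.4665,.3008,.20),(.4665,.3008,.021)])
E
```

```text
top 622 [0.61419891 0.03150648 0.06680853] 0.0741211974154754
[ 0.5844 -0.0428  0.1039] 0.08 -111.9
[0.6941 0.0419 0.1036] 0.0805 7.4
[0.5653 0.0952 0.1038] 0.0803 127.5
side 322 [0.61443102 0.03257346 0.06771647] 0.074396530455781
[ 0.5843 -0.0425  0.104 ] 0.0809 -111.9
[0.6944 0.0428 0.1038] 0.0806 7.3
[0.5652 0.0971 0.1048] 0.0812 127.4
tilt z [-0.e+00  2.e-04 -1.e+00] tcp [ 0.1988 -0.6188  0.2312]
(0.38, -0.52, 0.26) -> [ 0.2027 -0.0387 -0.0288]
(0.6, -0.2, 0.26) -> [ 0.5101 -0.2761 -0.0287]
(0.6, 0.1, 0.26) -> [ 0.6018 -0.5617 -0.0287]
(0.4665, 0.3008, 0.2) -> [ 0.5361 -0.7937  0.0314]
(0.4665, 0.3008, 0.021) -> [ 0.5361 -0.7936  0.2104]
```

Call:
{"method": "arm_command", "body": {
  "motion": [0, 0, 0, 0.05, -0.01, -0.01, 0, 0, 0, 0, 0.1, -0.02, -0.02, 0, 0, 0, 0, 0.15, -0.03, -0.03, 0, 0, 0, 0, 0.2, -0.04, -0.03, 0, 0, 0, 0, 0.25, -0.077, -0.03, 0, 0, 0, 0, 0.3, -0.115, -0.03, 0, 0, 0, 0, 0.35, -0.153, -0.03, 0, 0, 0, 0, 0.4, -0.19, -0.03, 0, 0, 0, 0, 0.45, -0.23, -0.03, 0, 0, 0, 0, 0.5, -0.27, -0.03, 0],
  "grip_force": 80
}}

```text
time_s: 1.65
eef_pos: [0.5915, -0.21, 0.2615]
eef_rot: [0.0, 0.988, 0.155, 0.0]
force: [1.1, 0.0, -0.4]
opening: 0.997
```

```bash
python3 -c "
from h import *
rel([(.6,-.2,.26),(.6,.1,.26),(.4665,.301,.20),(.4665,.301,.06)]);print(monitor.observe()['q'])"
```

```text
tilt z [ 6.e-04 -3.e-04 -1.e+00] tcp [ 0.5915 -0.21    0.2615]
(0.6, -0.2, 0.26) -> [ 0.0112 -0.0069  0.0015]
(0.6, 0.1, 0.26) -> [ 0.1029 -0.2926  0.0015]
(0.4665, 0.301, 0.2) -> [ 0.0372 -0.5248  0.0613]
(0.4665, 0.301, 0.06) -> [ 0.0371 -0.5249  0.2013]
[ 0.28355977  0.5651277   0.02112485  1.54779294 -0.01306125  1.02819155
 -0.95203457]
```

Call:
{"method": "arm_command", "body": {
  "motion": [0, 0, 0, 0.004, -0.055, 0, 0, 0, 0, 0, 0.008, -0.11, 0, 0, 0, 0, 0, 0.012, -0.165, 0, 0, 0, 0, 0, 0.016, -0.22, 0, 0, 0, 0, 0, 0.02, -0.275, 0, 0, 0, 0, 0, 0.024, -0.33, 0.01, 0, 0, 0, 0, 0.028, -0.385, 0.02, 0, 0, 0, 0, 0.032, -0.44, 0.03, 0, 0, 0, 0, 0.036, -0.49, 0.045, 0, 0, 0, 0, 0.037, -0.525, 0.06, 0]
}}

```text
time_s: 2.9
eef_pos: [0.4643, 0.3024, 0.2011]
eef_rot: [-0.001, 0.988, 0.156, 0.0]
force: [0.3, -0.6, 0.0]
opening: 0.994
```

```bash
python3 -c "
from h import *
rel([(.4665,.301,.20),(.4665,.301,.021)]);print(monitor.observe()['q'])"
```

```text
tilt z [ 5.0e-04  1.3e-03 -1.0e+00] tcp [0.4643 0.3024 0.2011]
(0.4665, 0.301, 0.2) -> [0.0017 0.002  0.0011]
(0.4665, 0.301, 0.021) -> [0.0015 0.0022 0.1801]
[-0.60461825  0.52675717 -0.03406297  1.82257513  0.02296417  0.79147161
 -1.90772088]
```

Call:
{"method": "arm_command", "body": {
  "motion": [0, 0, 0, 0.0015, 0.002, 0.04, 0, 0, 0, 0, 0.0015, 0.002, 0.08, 0, 0, 0, 0, 0.0015, 0.002, 0.12, 0, 0, 0, 0, 0.0015, 0.002, 0.15, 0, 0, 0, 0, 0.0015, 0.002, 0.17, 0, 0, 0, 0, 0.0015, 0.002, 0.179, 0, 0, 0, 0, 0.0015, 0.002, 0.179, 0]
}}

```text
time_s: 3.78
eef_pos: [0.4671, 0.298, 0.0222]
eef_rot: [0.0, 0.988, 0.155, -0.0]
force: [0.2, -0.5, 0.9]
opening: 0.995
```

```bash
python3 -c "
from h import *
rel([(.4665,.301,.022)]);im,D=capture('side');save('side1.png',cv2.resize(im[280:480,120:380],None,fx=3,fy=3))"
```

```text
tilt z [-3.e-04 -3.e-04 -1.e+00] tcp [0.4671 0.298  0.0222]
(0.4665, 0.301, 0.022) -> [ 0.0003 -0.0031  0.0002]
```

View pics/side1.png

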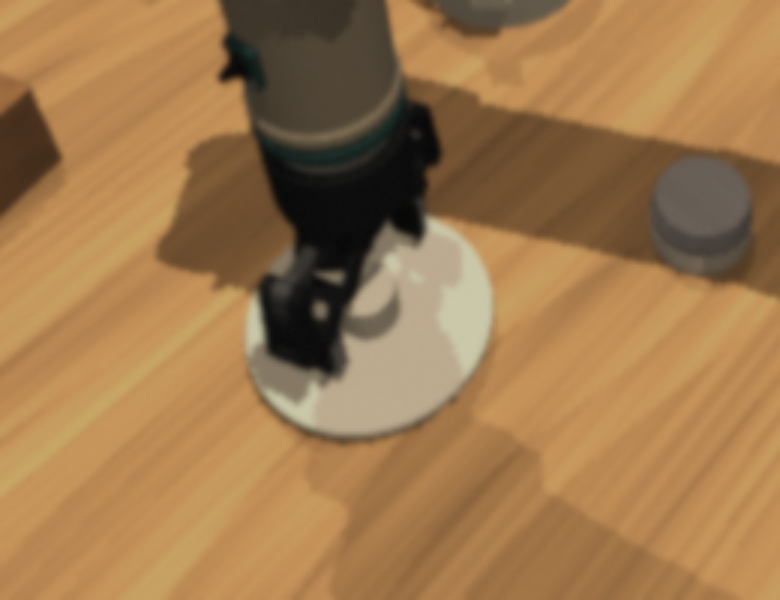

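The fingers straddle the knob (crop about (370, 305)) and stay clear of the disc. I'll shift 3 mm along tool y and close.

Call:
{"method": "arm_command", "body": {
  "motion": [0, 0, 0, 0, -0.003, 0, 0, 0, 0, 0, 0, -0.003, 0, 100, 0, 0, 0, 0, -0.003, 0, 200, 0, 0, 0, 0, -0.003, 0, 255, 0, 0, 0, 0, -0.003, 0, 255, 0, 0, 0, 0, -0.003, 0, 255, 0, 0, 0, 0, -0.003, 0, 255, 0, 0, 0, 0, -0.003, 0, 255],
  "grip_force": 80
}}

```text
time_s: 4.82
eef_pos: [0.4665, 0.301, 0.023]
eef_rot: [-0.0, 0.988, 0.155, 0.0]
force: [-0.3, -0.4, 5.5]
opening: 0.396
```

Call:
{"method": "arm_command", "body": {
  "motion": [0, 0, 0, 0, 0, -0.01, 255, 0, 0, 0, 0, 0, -0.04, 255, 0, 0, 0, 0, 0, -0.08, 255, 0, 0, 0, 0, 0, -0.12, 255, 0, 0, 0, 0, 0, -0.16, 255, 0, 0, 0, 0, 0, -0.16, 255, 0, 0, 0, 0, 0, -0.16, 255]
}}

```text
time_s: 5.7
eef_pos: [0.4656, 0.3004, 0.1819]
eef_rot: [0.0, 0.988, 0.155, -0.001]
force: [-0.0, -0.7, -2.0]
opening: 0.395
```

```bash
python3 -c "
from h import *
s=monitor.observe();print(s['opening'],s['force'],s['eef_pos'])
im,D=capture('side');save('side2.png',im)
P=cloud('side',D);Q=P[(P[:,2]>.13)&(P[:,2]<.2)&(np.hypot(P[:,0]-.4665,P[:,1]-.301)<.08)];A=np.c_[Q[:,:2]-[.4665,.301],np.ones(len(Q))]
m=np.abs(Q[:,2]-np.median(Q[:,2]))<.015
f=least_squares(lambda t:A[m]@t-Q[m,2],[0,0,.17],loss='soft_l1',f_scale=.001);print('plane',f.x, m.sum())
rel([(.5,.25,.24),(.6143,.032,.24),(.6143,.032,.13)])"
```

```text
0.3949767021949404 [-0.00992642 -0.74511582 -2.00242459] [0.4656028  0.30037961 0.18189979]
plane [4.89688656e-05 2.74696478e-03 1.78584189e-01] 4229
tilt z [-0.0021 -0.0015 -1.    ] tcp [0.4653 0.3002 0.1812]
(0.5, 0.25, 0.24) -> [ 0.0176  0.0584 -0.0587]
(0.6143, 0.032, 0.24) -> [ 0.0597  0.3009 -0.0586]
(0.6143, 0.032, 0.13) -> [0.06   0.3008 0.0513]
```

View pics/side2.png

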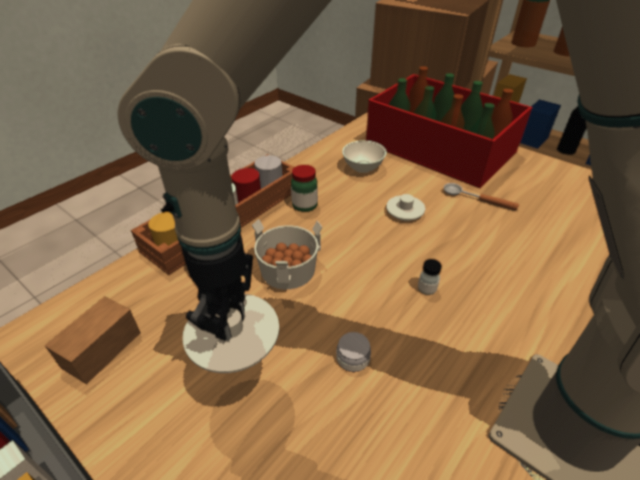

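Lid is held, level (plane tilt under 0.3°) and lifted off at (232, 332); the tub is untouched at (287, 257). Carrying it over the tub.

Call:
{"method": "arm_command", "body": {
  "motion": [0, 0, 0, 0.008, 0.04, -0.01, 255, 0, 0, 0, 0.016, 0.08, -0.02, 255, 0, 0, 0, 0.024, 0.12, -0.02, 255, 0, 0, 0, 0.032, 0.16, -0.02, 255, 0, 0, 0, 0.04, 0.2, -0.02, 255, 0, 0, 0, 0.048, 0.24, -0.02, 255, 0, 0, 0, 0.055, 0.275, -0.02, 255, 0, 0, 0, 0.06, 0.3, -0.02, 255, 0, 0, 0, 0.06, 0.3, -0.02, 255, 0, 0, 0, 0.06, 0.3, -0.02, 255]
}}

```text
time_s: 7.0
eef_pos: [0.6139, 0.0348, 0.201]
eef_rot: [-0.001, 0.988, 0.155, -0.001]
force: [0.1, 0.3, -2.3]
opening: 0.398
```

```bash
cat >> h.py <<'E'
def lid(cam,D,x,y,z):
    P=cloud(cam,D);Q=P[(np.abs(P[:,2]-z)<.006)&(np.hypot(P[:,0]-x,P[:,1]-y)<.085)]
    cc,r=cv2.minEnclosingCircle(Q[:,:2].astype(np.float32));print(cam,'lid',np.round(cc,4),round(r,4),'z',np.median(Q[:,2]).round(4))
    A=np.c_[Q[:,:2]-[x,y],np.ones(len(Q))]
    print(' plane',least_squares(lambda t:A@t-Q[:,2],[0,0,z],loss='soft_l1',f_scale=.001).x.round(4))
E
python3 -c "
from h import *
s=monitor.observe();z=s['eef_pos'][2]-.003
for c in ['side','top']:
  im,D=capture(c);lid(c,D,.6143,.032,z)
rel([(.6143,.032,.11),(.6143,.032,.0965),(.6143,.032,.0835)]);print(monitor.observe()['force'])"
```

```text
side lid [0.6148 0.0356] 0.0735 z 0.1986
 plane [-0.0019 -0.0012  0.1986]
top lid [0. 0.] 0.0 z nan
 plane [0.    0.    0.198]
tilt z [-1.6e-03  9.0e-04 -1.0e+00] tcp [0.6142 0.0354 0.2017]
(0.6143, 0.032, 0.11) -> [-0.0008  0.0034  0.0917]
(0.6143, 0.032, 0.0965) -> [-0.0008  0.0034  0.1052]
(0.6143, 0.032, 0.0835) -> [-0.0008  0.0034  0.1182]
[-0.43945056  0.22277186 -1.87041661]
  return _methods._mean(a, axis=axis, dtype=dtype,
  ret = ret.dtype.type(ret / rcount)
```

Call:
{"method": "arm_command", "body": {
  "motion": [0, 0, 0, -0.001, 0.003, 0.02, 255, 0, 0, 0, -0.001, 0.003, 0.045, 255, 0, 0, 0, -0.001, 0.003, 0.07, 255, 0, 0, 0, -0.001, 0.003, 0.085, 255, 0, 0, 0, -0.001, 0.003, 0.095, 255, 0, 0, 0, -0.001, 0.003, 0.102, 255, 0, 0, 0, -0.001, 0.003, 0.102, 255]
}}

```text
time_s: 7.98
eef_pos: [0.6151, 0.0305, 0.1003]
eef_rot: [-0.0, 0.988, 0.155, -0.0]
force: [-0.2, -0.4, -0.6]
opening: 0.398
```

```bash
python3 -c "
from h import *
s=monitor.observe();z=s['eef_pos'][2]-.003
im,D=capture('side');lid('side',D,.6143,.032,z);save('side3.png',cv2.resize(im[180:310,180:380],None,fx=3.5,fy=3.5))
rel([(.6143,.032,.0965),(.6143,.032,.0835)]);print(monitor.observe()['force'])"
```

```text
side lid [0.6151 0.0331] 0.0831 z 0.0979
 plane [ 0.003  -0.0027  0.098 ]
tilt z [ 7.e-04  1.e-04 -1.e+00] tcp [0.6154 0.0305 0.1007]
(0.6143, 0.032, 0.0965) -> [-0.0006 -0.0018  0.0042]
(0.6143, 0.032, 0.0835) -> [-0.0006 -0.0018  0.0172]
[ 0.11057713  0.24468627 -0.46033729]
```

View pics/side3.png

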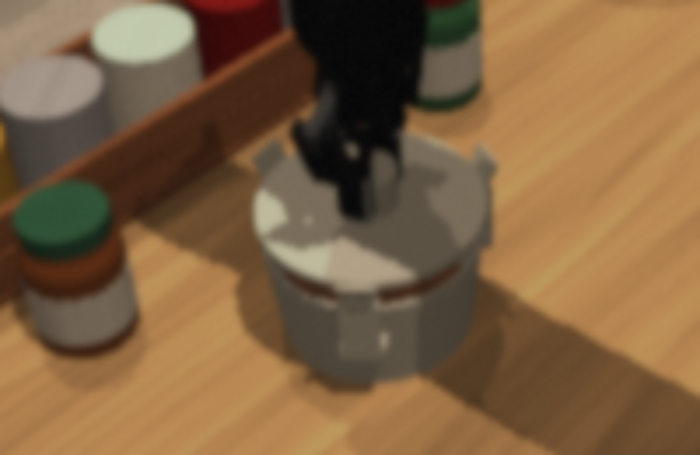

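The lid sits level inside the three catches and is starting to rest on their ramps, at about (370, 215) in the crop. Now pressing in small steps.

Call:
{"method": "arm_command", "body": {
  "motion": [0, 0, 0, 0, -0.001, 0.003, 255, 0, 0, 0, 0, -0.001, 0.006, 255, 0, 0, 0, 0, -0.001, 0.008, 255, 0, 0, 0, 0, -0.001, 0.008, 255]
}}

```text
time_s: 8.52
eef_pos: [0.6165, 0.0318, 0.0944]
eef_rot: [0.0, 0.988, 0.155, 0.002]
force: [-0.5, -0.6, 9.4]
opening: 0.395
```

Call:
{"method": "arm_command", "body": {
  "motion": [0, 0, 0, 0, 0, 0.0015, 255, 0, 0, 0, 0, 0, 0.003, 255, 0, 0, 0, 0, 0, 0.0045, 255, 0, 0, 0, 0, 0, 0.006, 255, 0, 0, 0, 0, 0, 0.006, 255]
}}

```text
time_s: 9.15
eef_pos: [0.6144, 0.0313, 0.0857]
eef_rot: [-0.0, 0.988, 0.155, -0.001]
force: [-0.4, 0.6, -1.2]
opening: 0.399
```

Call:
{"method": "arm_command", "body": {
  "motion": [0, 0, 0, 0, 0, 0.0015, 255, 0, 0, 0, 0, 0, 0.003, 255, 0, 0, 0, 0, 0, 0.004, 255, 0, 0, 0, 0, 0, 0.004, 255]
}}

```text
time_s: 9.65
eef_pos: [0.6148, 0.0314, 0.0843]
eef_rot: [0.0, 0.988, 0.155, 0.0]
force: [-4.8, -0.4, 14.1]
opening: 0.392
```

```bash
python3 -c "
from h import *
im,D=capture('side');lid('side',D,.6143,.032,.081);save('side4.png',cv2.resize(im[180:310,180:380],None,fx=3.5,fy=3.5))
rel([(.6143,.032,.0835)]);print(monitor.observe()['force'])"
```

```text
side lid [0.6144 0.0327] 0.0811 z 0.0819
 plane [ 0.0004 -0.0048  0.0819]
tilt z [ 5.e-04 -0.e+00 -1.e+00] tcp [0.6148 0.0313 0.0843]
(0.6143, 0.032, 0.0835) -> [-0.0003 -0.0008  0.0008]
[-4.52792884  0.32781462 13.75085453]
```

View pics/side4.png

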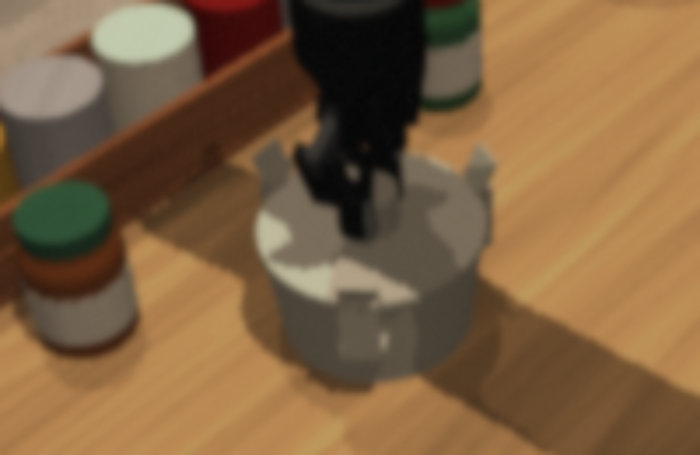

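The gap is closed and the catches stand above the disc. It measures 0.082 against 0.081 expected, so I'll press a little more to be sure.

Call:
{"method": "arm_command", "body": {
  "motion": [0, 0, 0, 0, 0, 0.001, 255, 0, 0, 0, 0, 0, 0.002, 255, 0, 0, 0, 0, 0, 0.003, 255, 0, 0, 0, 0, 0, 0.003, 255],
  "grip_force": 100
}}

```text
time_s: 10.2
eef_pos: [0.6148, 0.0314, 0.0842]
eef_rot: [0.0, 0.988, 0.155, 0.001]
force: [-11.0, -1.6, 33.7]
opening: 0.393
```

```bash
python3 -c "
from h import *
im,D=capture('side');lid('side',D,.6143,.032,.081)"
```

```text
side lid [0.6146 0.0333] 0.0809 z 0.0819
 plane [ 0.002  -0.0049  0.082 ]
```

Hard stop: 34 N with no further travel, so it is home. I'll relieve the load, open partway, and go straight up.

Call:
{"method": "arm_command", "body": {
  "motion": [0, 0, 0, 0, 0, -0.003, 255, 0, 0, 0, 0, 0, -0.0045, 255, 0, 0, 0, 0, 0, -0.0045, 255, 0, 0, 0, 0, 0, -0.0045, 80, 0, 0, 0, 0, 0, -0.0045, 80, 0, 0, 0, 0, 0, -0.0045, 80, 0, 0, 0, 0, 0, -0.0045, 80, 0, 0, 0, 0, 0, -0.0045, 80],
  "grip_force": 20
}}

```text
time_s: 11.25
eef_pos: [0.6148, 0.0314, 0.0837]
eef_rot: [0.0, 0.988, 0.155, -0.0]
force: [0.3, 0.1, 0.7]
opening: 0.689
```

Call:
{"method": "arm_command", "body": {
  "motion": [0, 0, 0, 0, 0, -0.02, 80, 0, 0, 0, 0, 0, -0.05, 80, 0, 0, 0, 0, 0, -0.1, 80, 0, 0, 0, 0, 0, -0.15, 80, 0, 0, 0, -0.05, 0, -0.2, 80, 0, 0, 0, -0.1, 0, -0.2, 80, 0, 0, 0, -0.14, 0.05, -0.2, 80, 0, 0, 0, -0.14, 0.1, -0.2, 80, 0, 0, 0, -0.14, 0.15, -0.2, 80, 0, 0, 0, -0.14, 0.15, -0.2, 80]
}}

```text
time_s: 12.5
eef_pos: [0.5274, -0.1593, 0.2838]
eef_rot: [0.001, 0.989, 0.151, 0.0]
force: [-0.6, -0.2, 0.2]
opening: 0.686
```

Run:
```python
from h import *
for c in ['side','top']:
    im,D=capture(c);lid(c,D,.6143,.032,.081)
    P=cloud(c,D);K=P[(np.hypot(P[:,0]-.6143,P[:,1]-.032)<.03)&(P[:,2]>.1)&(P[:,2]<.13)];print('knob top',np.median(K,0).round(4))
    Q=P[(P[:,2]>.1)&(P[:,2]<.115)&(np.hypot(P[:,0]-.6143,P[:,1]-.032)<.1)&(np.hypot(P[:,0]-.6143,P[:,1]-.032)>.05)];a=np.degrees(np.arctan2(Q[:,1]-.032,Q[:,0]-.6143))
    for lo,hi in [(-170,-90),(-40,40),(80,170)]:
        m=(a>lo)&(a<hi);print(Q[m].mean(0).round(4),np.hypot(*(Q[m].mean(0)[:2]-[.6143,.032])).round(4),m.sum())
    save(c+'5.png',cv2.resize(im[180:310,180:380],None,fx=3.5,fy=3.5) if c=='side' else im)
print(monitor.observe()['force'],monitor.observe()['eef_pos'])
```

```text
side lid [0.6145 0.0333] 0.0807 z 0.082
 plane [ 0.0034 -0.0047  0.082 ]
knob top [0.6118 0.0348 0.1095]
[ 0.5856 -0.0425  0.1041] 0.0799 33
[0.6944 0.0428 0.1041] 0.0808 35
[0.5654 0.0969 0.1049] 0.0812 27
top lid [0.6107 0.0315] 0.0766 z 0.0808
 plane [ 0.0009 -0.0012  0.0808]
knob top [0.6145 0.0317 0.1086]
[ 0.5846 -0.0428  0.1037] 0.0805 55
[0.6946 0.0423 0.1032] 0.0809 65
[0.5656 0.0951 0.1037] 0.0797 52
[-0.24123444  0.25051053  0.41152372] [ 0.52703399 -0.1540955   0.28358212]
```

View pics/side5.png

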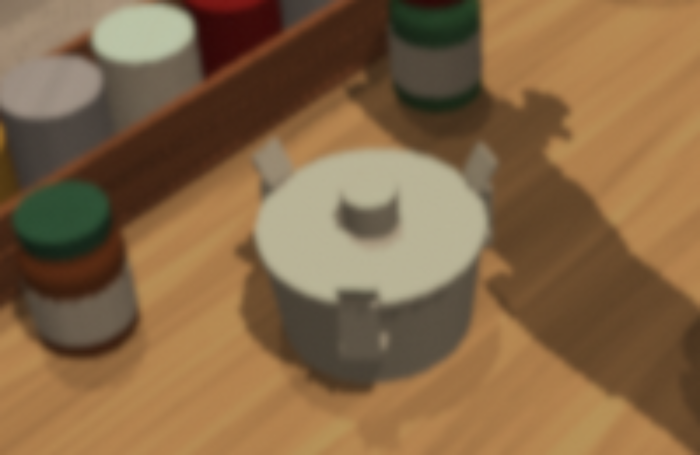

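View pics/top5.png

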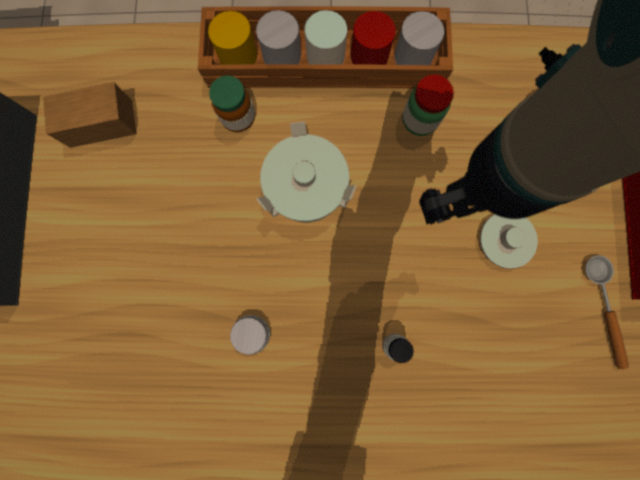

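In both views the lid lies flat on the rim at (305, 178) in the top view. The catches are over its edge and back at their rest radius (about 80 mm, as before), and the small lid is unmoved at (509, 240).

```bash
python3 -c "
from h import *
print(np.abs(monitor.observe()['joint_vel']).max());print(ticket.sign_off())"
```

```text
0.027616088277205998
the job is handed in; nothing more can be done
None
```

The tub is closed with the large lid, and I handed the job in at about 12.6 s of robot time. I gripped the lid by its knob, lowered it level onto the tub and pressed it down. The resistance gave way as the catches snapped. I then pressed to about 34 N, and the lid moved no further. After that I let go and moved clear.

**Last checks:**
- **Lid seated:** the top camera put the disc's top face at 0.081 m and level, which is the expected height when fully home. The side camera read 0.082 m, about 1 mm higher and slightly tilted. I took that as within its calibration error.
- **Catches:** all three were back at the radius they had before the lid went on, to within about 1 to 1.5 mm. I did not read the catch travel directly.
- **Surroundings:** the tub stands upright where it was, the small lid is where it was, and the arm was clear and nearly still with no contact force.

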